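Take the strainer bar out of the drip deck's drain pit

ROBOT

A 6-joint arm with a two-finger parallel gripper is mounted at the origin on the work surface. World frame = base frame: x ahead of the robot, y to its left, z up, the work surface at z = 0. Lengths are in m, angles in rad, forces in N, time in s.
With the tool pointing down it reaches from about 0.4 to 0.825 m from the base axis. Payload 7 kg.
Tool frame: the origin (TCP) lies at the centre of the arm's flange, where the gripper is bolted on; the fingertips stand 178 mm ahead of it and the grasp point (between the pads) lies arm.tcp_to_grasp ahead of it (arm.tcp_to_grasp is the distance from the TCP to the grasp point, in m); z points along the fingers, y is the direction in which the jaws open and shut (so a half turn about z gives the same grasp; the last joint's range is limited). The gripper opens to 88 mm and grips with 3 to 60 N. Pads are 19 mm wide; open, the fingers measure 130 mm over their backs; the gripper's body (78 mm by 193 mm) begins 47 mm behind the grasp point.
Start: joints at [1.494, 0.359, 0.012, 0, -1.224, -0.288], TCP at [0.241, 0.631, 0.405] pointing down, gripper open.
Joint ranges: [-3.07, 3.07], [-1.43, 2.12], [-1.02, 1.25], [-3.03, 1.67], [-3.05, -0], [-3.03, 3.03]. Speed limits (rad/s): [2.39, 2.39, 3.01, 3.14, 3.14, 3.14].

INTERFACE

Orientations are given as [roll, pitch, yaw] about the fixed x, y, z axes, in that order (R = Rz(yaw) Ry(pitch) Rx(roll)).
In Python, from station import arm gives the robot as it stands.
- The arm moves only by the tool move_arm, never from a script. Its argument "deltas" is a list of rows, each a list of 6 numbers: the shift along the world's x, y, z in mm, then the turn, a rotation vector about the world's x, y, z in degrees. In form: [[tx, ty, tz, ax, ay, az], ...]. A call has exactly 5 rows; each row shifts and turns the commanded pose from where the row before left it; what a row does not reach is not made up. A row lasts 1/12 s, in which the tool goes at most 41.7 mm and 7.16 degrees, less where a joint would pass 70% of its speed; a pose out of reach is approached as far as the arm can. A call with a gripper value outside its range is refused whole. "claw" is the closure in counts, from 0 (fully open) to 255 (shut), set as the call begins (left out, the last holds). The fingers move at their own pace and stop on an object; "squeeze" is the grip in N (left out, the last holds). Time passes only in rows, so rows that do not move let the fingers close, or fill a call up. It gives the time, the measured TCP pose, the force and the opening at its end, in the units of the state.
- arm.get_state(): the state, without advancing time (a new reading comes with each control period).
- arm.grab_frame(name): name is "scene" or "top" or "wrist"; returns the picture (480x640x3 uint8, red, green, blue); there is no depth.
- arm.calibration(name): a dict with "intrinsics" (3x3 intrinsics, pixels), "k1" (the pictures are not rectified: a ray, as slopes to the right and down, at radius r is drawn at 1 + k1 r^2 times it, then the intrinsics apply), "T" (4x4, takes a point from camera to world coordinates); the wrist camera has in their place "mount" (4x4, takes a point from camera to tool coordinates, whose origin is the TCP and whose axes are the flange's). Camera axes: x right, y up, looking along -z (the intrinsics and any distortion apply to the point x, -y, -z); pixel columns grow to the right and rows downward; lengths in m; the calibration is good to about 2 mm. A picture is of the moment at which its call begins: read the wrist's pose just before it. calibration takes no time and is no camera call.
- arm.job_done(): hands the job in, once; it reports no verdict.
Trained networks look in the newest picture that a camera, given by its name, has taken for a name from the list of things; names that differ only in an ending like _2 or _b are one class to them, and where a whole thing is asked for, a point or a joint stands for the part that bears it (a point fixed in the world has none). Each returns a list of dicts, best first, with "score" (0 to 1); they miss things now and then, are a little off and sometimes report something else, mostly with a low value. They report only what shows in the picture. A call takes as long as a camera call.
- arm.spot_in(thing, camera): "xy" ([column, row] in pixels, amid what is visible of it).
- arm.masks_of(thing, camera): "pixels" (480x640 bool, what is visible of it) and "xy" ([column, row] in pixels, amid what is visible of it).
- arm.spot_point(thing, camera): "xy" ([column, row] in pixels: a listed point, or the origin of a listed thing).
The state is a dict: "t": time; "q": joint angles; "qd": joint speeds; "joint_efforts": joint torques, N m; "eef_pos": TCP position; "ee_rot": TCP orientation; "force": force on the tool from outside, world axes, zero at the start; "moment": the same for the moment, N m; "width": finger opening in m.
Only numpy, scipy, OpenCV 4.12 (cv2) and the standard library are available. Lean on these libraries where they do the work, as an engineer would, in place of code of your own. Each camera call takes 0.05 s, during which the arm holds its last target. There are 200 camera calls.

TASK

Flip up the ring pull that lies flush in the drip deck's hatch, and with it swing the hatch up and right over past upright, until it rests open on its stop. Then take the strainer bar out of the pit: lift its near end over the lip, draw it out endwise towards the robot from under the deck, and lay it gently flat in the open steel tray. Leave the bottle, the jar and the brush where they are.

Things in the scene. Friction and masses are not known exactly. Their poses are not given: they have to be found in the camera images.
- pit (a point): On the floor of the pit under the hatch, in the fixed drip deck (steel plinth, flat top 78 mm above the work surface). Deck's axes: x away from the robot, along the strainer; y left, towards the hatch's hinge; z up. The opening runs x -97 to 97, y -75 to 99 mm from here; this floor lies 74 mm below the deck's top, 4 mm above the work surface.
- lip (a point): Middle of the top edge of the lip, an upright plate fixed across the pit just in front of the strainer's near end: 60 mm wide (y), 8 mm thick (x), standing 18 mm above the pit floor. Deck's axes. Between it and the pit's near wall are 47 mm of free pit.
- channel (a point): Mouth of the channel under the deck's far edge in which the strainer's far end lies, at floor level, mid-width: 38 mm wide (y), roof 36 mm above the pit floor, 45 mm deep along x. Deck's axes.
- hatch_hinge (a point): Point on the deck at the middle of the hatch's hinge line, level with the deck's top, on the left (+y) edge of the opening. The hinge runs along this point's x; axes are the deck's and do not turn with the hatch.
- hatch (a joint): Hatch angle, rad: 0 shut and flush, 1.57 upright, 1.9 open on its stop. Aluminium plate 190 (x) x 170 (y) x 24 mm, about 0.6 kg, hinged at its left edge; its right edge swings up and over to the left. Little friction: let go before about 1.71 rad (its balance) it falls shut, beyond that it falls open to its stop.
- ring_hinge (a point): Middle of the ring pull's own hinge, on the hatch and turning with it (at hatch angle 0 its axes are the deck's): 20 mm in from the free (right) edge, 152 mm from the hatch's hinge line, 6.5 mm below the hatch's top face, half-way along x.
- ring_bar (a point): Middle of the ring pull's straight grip bar, on its centre line, 48 mm from the ring's hinge. Bail of 9 mm round steel bar, 65 mm wide (x), 40 mm of it straight. Flat, it points left from its hinge, 6.5 mm below the hatch's top in a cup 72 (x) x 97 (y) mm, 21 mm deep, with 34 mm free beyond the bar and 43 mm inside the ring for fingertips.
- ring (a joint): Ring pull angle relative to the hatch, rad: 0 flat in its cup, 1.57 standing square to the hatch, 2.4 at its stop (leaning over the hatch's free edge). Lightly stiff: it stays where it is left.
- strainer_center (a point): Centre of the strainer, a loose straight steel bar 165 (x) x 28 (y) x 22 mm (z), small holes in its top, about 0.25 kg. It starts flat on the pit floor under the hatch, along the deck's x, near end just behind the lip, the last 30 to 38 mm of its far end under the deck in the channel.
- tray_in (a point): Centre of the inner floor (4 mm above the work surface) of the open steel tray, fixed, 270 x 130 mm outside, 30 mm high, walls 4 mm; inside 262 mm along its x by 122 mm along its y.
- bottle: Bystander: brown bottle, 60 mm across, 220 mm high, origin under its centre. Leave it.
- jar: Bystander: white jar, 68 mm across, 90 mm high, origin under its centre. Leave it.
- brush: Bystander: hand brush lying on the work surface. Leave it.

How it is judged:
By the outcome, as a careful person would: the job done as asked, in the order asked, and still so for the second after the job is handed in, with the robot touching nothing.
It also fails if it takes over 58 s, if anything falls off the work surface, if the arm or the gripper's body presses on something with over 40 N, if the wrist force passes 120 N, or if a joint passes its speed limit or range.

## Working session

There is one attempt and no reset: what is moved stays moved. The work goes in short steps, Python scripts to look and compute and a tool call to move; the robot and the scene stay as the last step left them, time stands still between calls to the robot, and variables do not carry over. Pictures are saved under pics/ and viewed, about 8 in all and at most 12, crops included, and the job is handed in when it is done.

Besides the shell and the picture viewer there is one more tool, called as name([rows], argument=value, ...), one row to a line, values as JSON. move_arm: Moves the arm, as the interface text tells. Its arguments: {"type":"object","properties":{"deltas":{"type":"array","items":{"type":"array","items":{"type":"number"}}},"claw":{"type":"number"},"squeeze":{"type":"number"}},"required":["deltas"]}

```bash
mkdir -p pics; ls
cat > h.py <<'E'
import numpy as np, cv2
from station import arm
from scipy.spatial.transform import Rotation as R
def camT(n):
    c=arm.calibration(n)
    if n!='wrist': return c,np.array(c['T'])
    s=arm.get_state(); T=np.eye(4); T[:3,:3]=R.from_euler('xyz',s['ee_rot']).as_matrix(); T[:3,3]=s['eef_pos']
    return c,T@np.array(c['mount'])
def ray(n,xy,cT=None):
    c,T=cT or camT(n); K=np.array(c['intrinsics'])
    d=np.array([c['k1'],0,0,0,0],float)
    u=cv2.undistortPoints(np.array([[xy]],float),K,d)[0,0]
    return T[:3,3],T[:3,:3]@np.array([u[0],-u[1],-1])
def onz(n,xy,z,cT=None):
    o,d=ray(n,xy,cT); return o+d*(z-o[2])/d[2]
def proj(n,P,cT=None):
    c,T=cT or camT(n); p=(np.linalg.inv(T)@np.append(P,1))[:3]
    K=np.array(c['intrinsics']); 
    return cv2.projectPoints(np.array([[p[0],-p[1],-p[2]]]),np.zeros(3),np.zeros(3),K,np.array([c['k1'],0,0,0,0],float))[0][0,0]
E
python3 - <<'E'
from h import *
print(arm.tcp_to_grasp, arm.get_state())
Z=dict(hatch_hinge=.078,ring_hinge=.0715,ring_bar=.0715,tray_in=.004,bottle=0,jar=0,pit=.004,lip=.022,channel=.004)
for n in ['scene','top','wrist']:
    s=camT(n); im=arm.grab_frame(n); cv2.imwrite(f'pics/{n}0.png',im[:,:,::-1]); print(n,s[1][:3,3].round(3),(-s[1][:3,2]).round(2))
    for t,z in Z.items():
        for r in arm.spot_point(t,n)[:1]: print(t,r['score'],np.round(r['xy']),onz(n,r['xy'],z,s).round(4))
a=[cv2.imread(f'pics/{n}0.png') for n in ['scene','top']]
E
```

```text
pics
0.1593 {'t': 0.0, 'q': array([ 1.49407661e+00,  3.59353462e-01,  1.10812156e-02, -3.27872789e-04,
       -1.22408822e+00, -2.88121818e-01]), 'qd': array([ 7.31745484e-05, -2.93319283e-04, -1.14270156e-03,  4.82714935e-04,
        1.06338756e-03, -4.96798054e-04]), 'joint_efforts': array([-6.50894999e-04, -5.82721961e+01,  2.93045551e+01,  6.99691460e+00,
        6.80463592e-03, -1.75280138e-04]), 'eef_pos': array([0.24076309, 0.63039828, 0.40375781]), 'ee_rot': array([ 3.14000540e+00, -1.48972680e-04, -3.64953069e-01]), 'force': array([-0.79704559, -1.08031357,  0.2647139 ]), 'moment': array([-0.01283836, -0.02883275, -0.04517333]), 'width': 0.08765011299504973}
scene [ 1.386 -0.1    0.774] [-0.77  0.09 -0.63]
hatch_hinge 0.67 [405. 243.] [0.5735 0.2368 0.078 ]
ring_hinge 0.93 [341. 246.] [0.5599 0.0763 0.0715]
ring_bar 0.64 [366. 240.] [0.5422 0.1439 0.0715]
tray_in 0.91 [221. 258.] [ 0.4885 -0.2359  0.004 ]
bottle 0.8 [146. 296.] [ 0.6028 -0.4171  0.    ]
jar 0.71 [472. 276.] [0.6352 0.4077 0.    ]
lip 0.91 [364. 251.] [0.5291 0.1445 0.022 ]
top [0.273 0.012 1.746] [ 0.18 -0.01 -0.98]
hatch_hinge 0.66 [233. 227.] [0.5733 0.2339 0.078 ]
ring_hinge 0.75 [282. 241.] [0.5393 0.0975 0.0715]
ring_bar 0.48 [266. 233.] [0.5601 0.1432 0.0715]
tray_in 0.67 [402. 266.] [ 0.4865 -0.2415  0.004 ]
bottle 0.77 [457. 230.] [ 0.5954 -0.4032  0.    ]
jar 0.85 [174. 216.] [0.6168 0.4183 0.    ]
lip 0.73 [264. 254.] [0.5083 0.1497 0.022 ]
wrist [0.307 0.605 0.386] [-0.24  0.09 -0.97]
```

View pics/top0.png

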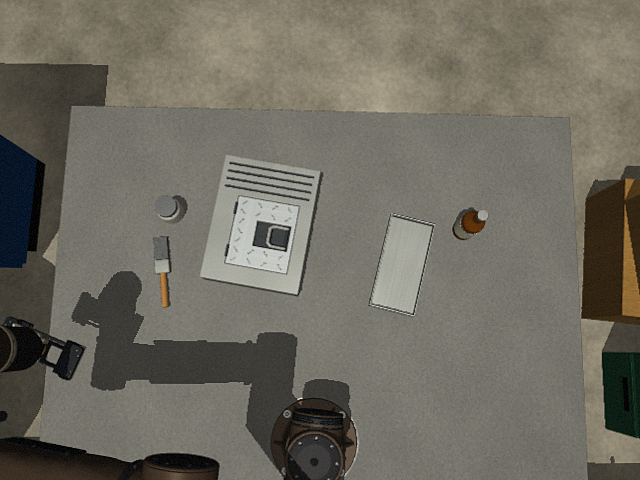

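View pics/scene0.png

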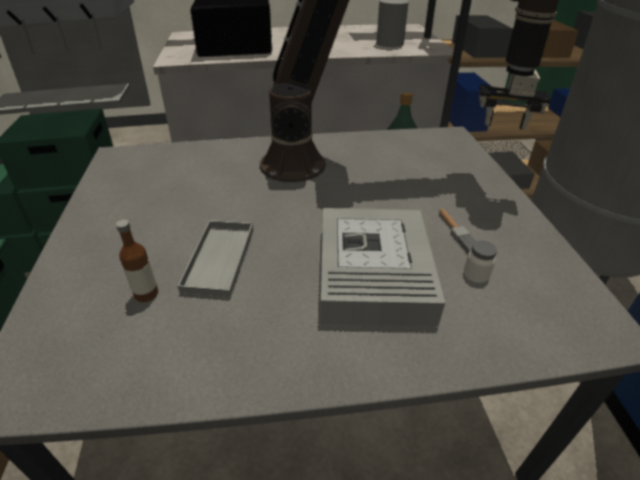

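Top view: the deck is yawed slightly clockwise, with the hatch shut at about (262,235). The ring hinge is on the right at about (290,238), the tray at (402,265) and the bottle at (465,225). I'll get the deck's yaw and look at the gripper's shape next.

Run:
```python
from h import *
s=camT('top')
P=[onz('top',p,.078,s)[:2] for p in [(201,277),(299,295),(322,171),(226,155)]]
print(np.round(P,3))
for a,b in [(1,0),(2,3),(0,3),(1,2)]:
    d=P[b]-P[a]; print(np.hypot(*d),np.degrees(np.arctan2(d[1],d[0])))
for p in [(391,214),(434,222),(414,315),(370,305)]: print(onz('top',p,.03,s)[:2].round(3))
im=[cv2.imread(f'pics/{n}0.png') for n in ['wrist','scene','top']]
a=cv2.resize(im[0],(400,300)); b=cv2.resize(im[1][20:170,440:640],(400,300)); c=cv2.resize(im[2][170:320,190:340],(400,400)) ;d=cv2.resize(im[2][280:420,0:140],(400,400))[:300]
cv2.imwrite('pics/m1.png',np.vstack([np.hstack([a,b]),np.hstack([c[:300],d])]))
```

```text
[[ 0.434  0.315]
 [ 0.391  0.048]
 [ 0.739 -0.007]
 [ 0.779  0.264]]
0.27080394632042126 80.9595488974129
0.2741326048661377 81.61050056755758
0.3492808984187615 -8.442541855287125
0.35237646057275596 -8.986162330188735
[ 0.631 -0.207]
[ 0.61 -0.33]
[ 0.346 -0.271]
[ 0.371 -0.149]
```

View pics/m1.png

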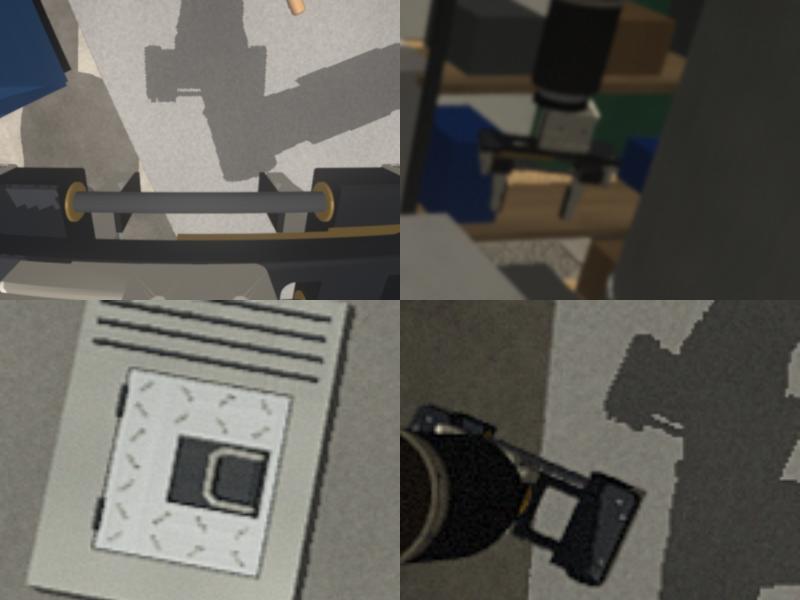

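The deck is about 350 x 272 mm with yaw about -8.7°, and the tray is yawed about -12.6°. The montage shows the gripper has a wide rail along the jaw direction. Next I'll go over the hatch for a close wrist view.

move_arm([
  [19,-33,0,0,0,0.82],
  [19,-33,0,0,0,0.82],
  [19,-33,0,0,0,0.82],
  [19,-33,0,0,0,0.82],
  [19,-33,0,0,0,0.82],
])

```text
t: 1.92
eef_pos: [0.3363, 0.464, 0.4048]
ee_rot: [-3.141, -0.0, -0.292]
force: [1.4, 0.1, 0.1]
width: 0.0875
```

move_arm([
  [19,-33,0,0,0,0.82],
  [19,-33,0,0,0,0.82],
  [19,-33,0,0,0,0.82],
  [19,-33,0,0,0,0.82],
  [19,-33,0,0,0,0.82],
])

```text
t: 2.33
eef_pos: [0.4313, 0.2988, 0.4051]
ee_rot: [-3.141, -0.0, -0.221]
force: [0.2, 0.3, 0.5]
width: 0.0878
```

move_arm([
  [19,-33,0,0,0,0.82],
  [19,-33,0,0,0,0.82],
  [19,-33,0,0,0,0.82],
  [19,-33,0,0,0,0.82],
  [19,-33,0,0,0,0.82],
])

```text
t: 2.75
eef_pos: [0.5263, 0.1337, 0.4051]
ee_rot: [-3.141, -0.001, -0.149]
force: [-0.3, 0.3, 0.1]
width: 0.0875
```

move_arm([
  [0,0,0,0,0,0],
  [0,0,0,0,0,0],
  [0,0,0,0,0,0],
  [0,0,0,0,0,0],
  [0,0,0,0,0,0],
])

```text
t: 3.17
eef_pos: [0.5254, 0.1365, 0.4048]
ee_rot: [-3.141, -0.0, -0.149]
force: [-0.1, 0.0, 0.1]
width: 0.0876
```

Run:
```python
from h import *
st=arm.get_state(); print(st['eef_pos'],np.degrees(st['ee_rot']))
n='wrist'; s=camT(n); im=arm.grab_frame(n); cv2.imwrite('pics/w1.png',im[:,:,::-1])
Z=dict(hatch_hinge=.078,ring_hinge=.0715,ring_bar=.0715)
for t,z in Z.items():
    for r in arm.spot_point(t,n)[:1]: print(t,r['score'],np.round(r['xy']),onz(n,r['xy'],z,s).round(4))
```

```text
[0.5254249  0.13651593 0.40479182] [-1.79986428e+02 -1.07798256e-02 -8.51482563e+00]
hatch_hinge 0.64 [186. 189.] [0.5713 0.2428 0.078 ]
ring_hinge 0.56 [370. 188.] [0.548  0.0891 0.0715]
ring_bar 0.86 [317. 191.] [0.552  0.1341 0.0715]
```

View pics/w1.png

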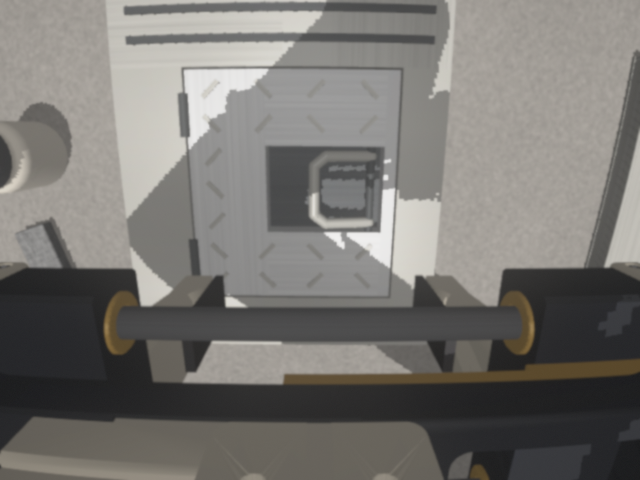

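The wrist view shows the hatch corners at about (182,69), (402,68) and (390,296). The cup spans (266..384, 146..230) and the ring bar sits at column 315, row 189.

Run:
```python
from h import *
n='wrist'; s=camT(n)
q=lambda p,z=.078: onz(n,p,z,s)
H=[q(p) for p in [(182,69),(402,68),(390,296)]]
C=[q(p) for p in [(266,146),(384,146),(380,231),(268,231)]]
print(np.round(H,4),np.round(C,4))
d=H[1]-H[0]; print('y edge',np.linalg.norm(d),np.degrees(np.arctan2(*-d[:2]))); 
d=H[1]-H[2]; print('x edge',np.linalg.norm(d),np.degrees(np.arctan2(d[1],d[0])))
print('hatch ctr',(H[0]+H[2])/2,'cup ctr',np.mean(C,0)); print('bar',q((315,189.5),.0715))
```

```text
[[0.6645 0.224  0.078 ]
 [0.6387 0.0533 0.078 ]
 [0.4488 0.0824 0.078 ]] [[0.5952 0.1689 0.078 ]
 [0.581  0.0741 0.078 ]
 [0.5105 0.0851 0.078 ]
 [0.5248 0.1803 0.078 ]]
y edge 0.17270776221458806 8.612341604464289
x edge 0.1921452762182493 -8.712310073674141
hatch ctr [0.55664982 0.15319813 0.078     ] cup ctr [0.55287843 0.12707886 0.078     ]
bar [0.55321779 0.13512433 0.0715    ]
```

move_arm([
  [5.7,-0.1,-20,0,0,0],
  [5.7,-0.1,-20,0,0,0],
  [5.7,-0.1,-20,0,0,0],
  [5.7,-0.1,-20,0,0,0],
  [5.7,-0.1,-20,0,0,-0.2],
], claw=185, squeeze=25)

```text
t: 3.78
eef_pos: [0.5544, 0.1355, 0.3039]
ee_rot: [-3.141, -0.0, -0.153]
force: [0.1, -0.8, -0.2]
width: 0.0597
```

move_arm([
  [0,0,0,0,0,0],
  [0,0,0,0,0,0],
  [0,0,0,0,0,0],
  [0,0,-10,0,0,0],
  [0,0,-10,0,0,0],
])

```text
t: 4.2
eef_pos: [0.5546, 0.1355, 0.2859]
ee_rot: [-3.139, -0.003, -0.153]
force: [-0.2, -0.4, -0.9]
width: 0.0274
```

Run:
```python
from h import *
st=arm.get_state(); print(st['eef_pos'],np.degrees(st['ee_rot']),st['width'],st['force'])
n='wrist'; s=camT(n); im=arm.grab_frame(n); cv2.imwrite('pics/w2.png',im[:,:,::-1])
for t in ['ring_bar']:
    for r in arm.spot_point(t,n)[:1]: print(t,r['score'],np.round(r['xy']),onz(n,r['xy'],.0715,s).round(4))
```

```text
[0.55456024 0.1354829  0.28591826] [-1.79859632e+02 -1.66950804e-01 -8.76906936e+00] 0.027411793849373797 [-0.21725992 -0.36004676 -0.88347473]
ring_bar 0.74 [319. 274.] [0.5515 0.1362 0.0715]
```

View pics/w2.png

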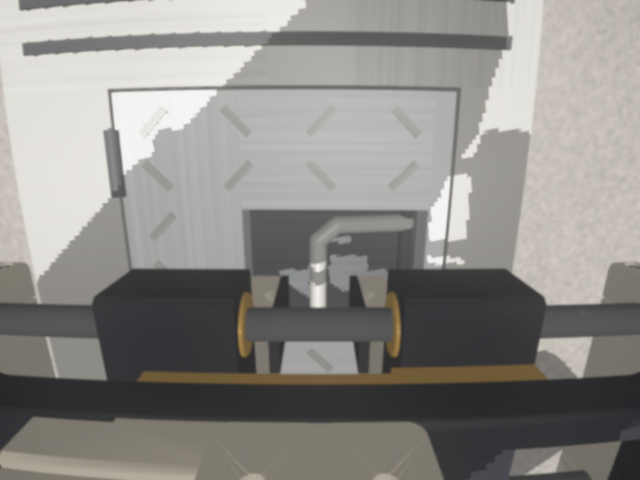

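The bar sits centred between the fingers, at columns 312–325 between pads at about 285 and 352. I'll descend and grip.

move_arm([
  [0,0,-12,0,0,0],
  [0,0,-12,0,0,0],
  [0,0,-10,0,0,0],
  [0,0,-7,0,0,0],
  [0,0,-3,0,0,0],
])

```text
t: 4.72
eef_pos: [0.554, 0.1349, 0.2396]
ee_rot: [3.141, 0.001, -0.154]
force: [1.0, -0.4, -1.2]
width: 0.0241
```

move_arm([
  [0,0,0,0,0,0],
  [0,0,0,0,0,0],
  [0,0,0,0,0,0],
  [0,0,0,0,0,0],
  [0,0,0,0,0,0],
], claw=255, squeeze=25)

```text
t: 5.13
eef_pos: [0.5547, 0.136, 0.2414]
ee_rot: [-3.139, -0.002, -0.153]
force: [-1.3, 5.8, -0.4]
width: 0.0079
```

Run:
```python
from h import *
st=arm.get_state(); print(st['eef_pos'],np.degrees(st['ee_rot']),st['width'],st['force'])
a=np.radians(-8.75); ey=np.array([-np.sin(a),np.cos(a)])
# bar path: phi 0->1.7, then theta 0->1.88 with phi ->2.1
def bar(th,ph):
    v=np.array([-152+48*np.cos(ph),-6.5+48*np.sin(ph)])
    return np.array([v[0]*np.cos(th)+v[1]*np.sin(th),-v[0]*np.sin(th)+v[1]*np.cos(th)])
def show(ths,phs):
    p=np.array([bar(t,f) for t,f in zip(ths,phs)]); d=np.diff(p,axis=0)
    for r in d: print('[%.1f,%.1f,%.1f]'%(r[0]*ey[0],r[0]*ey[1],r[1]),end=' ')
    print(); print(p[-1])
show(np.zeros(16),np.linspace(0,1.7,16))
show(np.linspace(0,1.87,41),np.linspace(1.7,2.1,41))
```

```text
[0.55465837 0.13595309 0.24144086] [-1.79868713e+02 -8.94945969e-02 -8.79165297e+00] 0.007918893493227766 [-1.3487383   5.81894379 -0.39426662]
[-0.0,-0.3,5.4] [-0.1,-0.9,5.4] [-0.2,-1.5,5.2] [-0.3,-2.1,5.0] [-0.4,-2.6,4.7] [-0.5,-3.1,4.4] [-0.6,-3.6,4.0] [-0.6,-4.0,3.6] [-0.7,-4.4,3.1] [-0.7,-4.7,2.6] [-0.8,-5.0,2.0] [-0.8,-5.2,1.4] [-0.8,-5.3,0.8] [-0.8,-5.4,0.2] [-0.8,-5.4,-0.4] 
[-158.18453573   41.0999109 ]
[0.2,1.6,7.3] [0.3,1.9,7.2] [0.3,2.3,7.2] [0.4,2.6,7.1] [0.4,2.9,6.9] [0.5,3.2,6.8] [0.5,3.5,6.7] [0.6,3.9,6.5] [0.6,4.2,6.3] [0.7,4.4,6.2] [0.7,4.7,6.0] [0.8,5.0,5.7] [0.8,5.3,5.5] [0.9,5.5,5.3] [0.9,5.8,5.0] [0.9,6.0,4.8] [1.0,6.2,4.5] [1.0,6.4,4.2] [1.0,6.6,3.9] [1.0,6.8,3.6] [1.1,7.0,3.3] [1.1,7.1,3.0] [1.1,7.3,2.7] [1.1,7.4,2.3] [1.2,7.5,2.0] [1.2,7.6,1.6] [1.2,7.7,1.3] [1.2,7.8,0.9] [1.2,7.8,0.6] [1.2,7.8,0.2] [1.2,7.9,-0.1] [1.2,7.9,-0.5] [1.2,7.8,-0.9] [1.2,7.8,-1.2] [1.2,7.8,-1.6] [1.2,7.7,-2.0] [1.2,7.6,-2.3] [1.2,7.5,-2.7] [1.1,7.4,-3.0] [1.1,7.3,-3.4] 
[ 85.32819376 158.10572749]
```

Gripped at 7.9 mm. I'll flip the ring along its arc and check the force at each step.

move_arm([
  [0,-0.3,5.4,0,0,0],
  [-0.1,-0.9,5.4,0,0,0],
  [-0.2,-1.5,5.2,0,0,0],
  [-0.3,-2.1,5,0,0,0],
  [-0.4,-2.6,4.7,0,0,0],
])

```text
t: 5.55
eef_pos: [0.5533, 0.1274, 0.267]
ee_rot: [-3.141, -0.0, -0.154]
force: [1.0, 0.4, -4.6]
width: 0.0079
```

move_arm([
  [-0.5,-3.1,4.4,0,0,0],
  [-0.6,-3.6,4,0,0,0],
  [-0.6,-4,3.6,0,0,0],
  [-0.7,-4.4,3.1,0,0,0],
  [-0.7,-4.7,2.6,0,0,0],
])

```text
t: 5.97
eef_pos: [0.5502, 0.1075, 0.2845]
ee_rot: [-3.141, -0.0, -0.154]
force: [1.2, 1.6, -3.5]
width: 0.0081
```

move_arm([
  [-0.8,-5,2,0,0,0],
  [-0.8,-5.2,1.4,0,0,0],
  [-0.8,-5.3,0.8,0,0,0],
  [-0.8,-5.4,0.2,0,0,0],
  [-0.8,-5.4,-0.4,0,0,0],
])

```text
t: 6.38
eef_pos: [0.5461, 0.0811, 0.2881]
ee_rot: [-3.141, -0.0, -0.154]
force: [1.3, 3.8, -4.3]
width: 0.008
```

move_arm([
  [0.2,1.6,7.3,0,0,0],
  [0.3,1.9,7.2,0,0,0],
  [0.3,2.3,7.2,0,0,0],
  [0.4,2.6,7.1,0,0,0],
  [0.4,2.9,6.9,0,0,0],
])

```text
t: 6.8
eef_pos: [0.5478, 0.0927, 0.3246]
ee_rot: [3.141, 0.0, -0.154]
force: [2.8, -1.8, -3.6]
width: 0.0081
```

move_arm([
  [0.5,3.2,6.8,0,0,0],
  [0.5,3.5,6.7,0,0,0],
  [0.6,3.9,6.5,0,0,0],
  [0.6,4.2,6.3,0,0,0],
  [0.7,4.4,6.2,0,0,0],
])

```text
t: 7.22
eef_pos: [0.5508, 0.1124, 0.357]
ee_rot: [3.141, -0.0, -0.153]
force: [2.6, -3.4, -3.1]
width: 0.0083
```

Run:
```python
from h import *
st=arm.get_state(); print(st['eef_pos'],st['width'],st['force'])
im=arm.grab_frame('scene'); cv2.imwrite('pics/s3.png',cv2.resize(im[100:340,260:500,::-1],(600,600)))
```

```text
[0.55081358 0.11243289 0.35702674] 0.008318842153133459 [ 2.61586601 -3.41768638 -3.05887916]
```

View pics/s3.png

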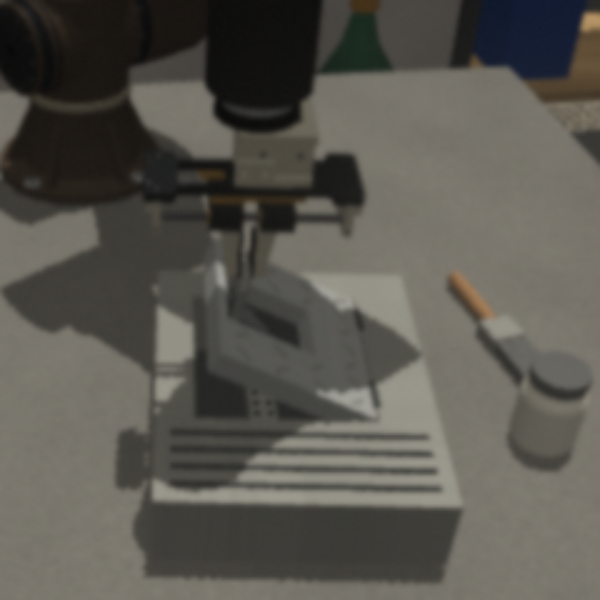

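The scene view shows the hatch rising on the ring, with the grip still on the bar at about (245,250). Continuing the arc.

move_arm([
  [0.7,4.7,6,0,0,0],
  [0.8,5,5.7,0,0,0],
  [0.8,5.3,5.5,0,0,0],
  [0.9,5.5,5.3,0,0,0],
  [0.9,5.8,5,0,0,0],
])

```text
t: 7.68
eef_pos: [0.5549, 0.1386, 0.3842]
ee_rot: [3.141, -0.0, -0.154]
force: [3.1, -4.3, -2.4]
width: 0.0079
```

move_arm([
  [0.9,6,4.8,0,0,0],
  [1,6.2,4.5,0,0,0],
  [1,6.4,4.2,0,0,0],
  [1,6.6,3.9,0,0,0],
  [1,6.8,3.6,0,0,0],
])

```text
t: 8.1
eef_pos: [0.5599, 0.1705, 0.4054]
ee_rot: [3.141, -0.001, -0.153]
force: [3.6, -4.0, -2.0]
width: 0.0077
```

move_arm([
  [1.1,7,3.3,0,0,0],
  [1.1,7.1,3,0,0,0],
  [1.1,7.3,2.7,0,0,0],
  [1.1,7.4,2.3,0,0,0],
  [1.2,7.5,2,0,0,0],
])

```text
t: 8.52
eef_pos: [0.5656, 0.2069, 0.4189]
ee_rot: [3.142, -0.001, -0.153]
force: [3.4, -3.3, 0.5]
width: 0.0076
```

move_arm([
  [1.2,7.6,1.6,0,0,0],
  [1.2,7.7,1.3,0,0,0],
  [1.2,7.8,0.9,0,0,0],
  [1.2,7.8,0.6,0,0,0],
  [1.2,7.8,0.2,0,0,0],
])

```text
t: 8.93
eef_pos: [0.5717, 0.2462, 0.4232]
ee_rot: [-3.141, -0.001, -0.153]
force: [4.4, -2.9, 1.3]
width: 0.0082
```

move_arm([
  [1.2,7.9,-0.1,0,0,0],
  [1.2,7.9,-0.5,0,0,0],
  [1.2,7.8,-0.9,0,0,0],
  [1.2,7.8,-1.2,0,0,0],
  [1.2,7.8,-1.6,0,0,0],
])

```text
t: 9.35
eef_pos: [0.5778, 0.2857, 0.4189]
ee_rot: [-3.14, -0.001, -0.153]
force: [5.2, -1.0, 1.2]
width: 0.0079
```

move_arm([
  [1.2,7.7,-2,0,0,0],
  [1.2,7.6,-2.3,0,0,0],
  [1.2,7.5,-2.7,0,0,0],
  [1.1,7.4,-3,0,0,0],
  [1.1,7.3,-3.4,0,0,0],
])

```text
t: 9.77
eef_pos: [0.5837, 0.3234, 0.4055]
ee_rot: [-3.139, -0.002, -0.153]
force: [5.6, -0.4, 2.0]
width: 0.0078
```

Run:
```python
from h import *
st=arm.get_state(); print(st['eef_pos'],st['width'],st['force'],st['q'])
im=arm.grab_frame('scene'); cv2.imwrite('pics/s4.png',cv2.resize(im[60:300,260:500,::-1],(600,600)))
```

```text
[0.58367301 0.323443   0.40551012] 0.007844662159937378 [ 5.62082157 -0.36874507  1.98769815] [ 7.97649386e-01  3.44693018e-01 -6.79581348e-03  2.91617494e-04
 -1.21648242e+00  6.19744607e-01]
```

View pics/s4.png

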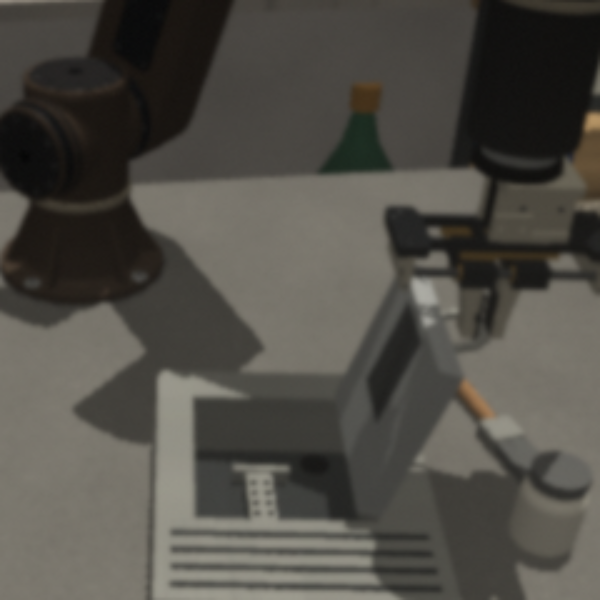

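The hatch is leaning past upright near its stop, and the pit is open with the perforated strainer and the lip visible. I'll release a little and withdraw upwards.

move_arm([
  [0,0,0,0,0,0],
  [0,0,0,0,0,0],
  [0,0,0,0,0,0],
  [0,0,2,0,0,0],
  [0,0,5,0,0,0],
], claw=205)

```text
t: 10.23
eef_pos: [0.5826, 0.3221, 0.4112]
ee_rot: [3.141, 0.002, -0.154]
force: [-0.2, 0.9, 0.2]
width: 0.017
```

move_arm([
  [0,0,12,0,0,0],
  [0,0,18,0,0,0],
  [0,0,22,0,0,0],
  [0,0,22,0,0,0],
  [0,0,22,0,0,0],
])

```text
t: 10.65
eef_pos: [0.5829, 0.3216, 0.5105]
ee_rot: [-3.141, -0.001, -0.154]
force: [0.8, 0.8, 0.1]
width: 0.0169
```

move_arm([
  [-2.2,-10,0,0,0,-6],
  [-2.2,-10,0,0,0,-6],
  [-2.2,-10,0,0,0,-6],
  [-2.2,-10,0,0,0,-6],
  [-2.2,-10,0,0,0,-6],
], claw=255, squeeze=20)

```text
t: 11.07
eef_pos: [0.5718, 0.2713, 0.5095]
ee_rot: [-3.14, -0.0, -0.682]
force: [0.2, 0.0, 0.1]
width: 0.0005
```

move_arm([
  [-2.2,-10,-4,0,0,-6],
  [-2.2,-10,-4,0,0,-6],
  [-2.2,-10,-4,0,0,-6],
  [-2.2,-10,-4,0,0,-6],
  [-2.2,-10,-4,0,0,-6],
])

```text
t: 11.48
eef_pos: [0.5608, 0.2213, 0.4893]
ee_rot: [-3.14, 0.0, -1.206]
force: [1.0, 0.6, 0.9]
width: 0.0004
```

move_arm([
  [-2.2,-10,-4,0,0,-6],
  [-2.2,-10,-4,0,0,-6],
  [-2.2,-10,-4,0,0,-6],
  [-2.2,-10,-4,0,0,-6],
  [-2.2,-10,-4,0,0,-6],
])

```text
t: 11.9
eef_pos: [0.5499, 0.1713, 0.4693]
ee_rot: [-3.141, 0.001, -1.73]
force: [0.0, 0.5, -0.3]
width: 0.0006
```

move_arm([
  [0,0,0,0,0,0],
  [0,0,0,0,0,0],
  [0,0,0,0,0,0],
  [0,0,0,0,0,0],
  [0,0,0,0,0,0],
])

```text
t: 12.32
eef_pos: [0.5503, 0.1725, 0.4683]
ee_rot: [-3.141, 0.0, -1.723]
force: [0.1, 0.3, 0.3]
width: 0.0003
```

Run:
```python
from h import *
st=arm.get_state(); print(st['eef_pos'],np.degrees(st['ee_rot']),st['width'],st['force'],st['q'])
n='wrist'; s=camT(n); im=arm.grab_frame(n); cv2.imwrite('pics/w5.png',im[:,:,::-1]); np.save('s5.npy',s[1])
for t,z in dict(pit=.004,lip=.022,channel=.004,strainer_center=.015).items():
    for r in arm.spot_point(t,n)[:1]: print(t,r['score'],np.round(r['xy']),onz(n,r['xy'],z,s).round(4))
arm.grab_frame('top')
s=camT('top')
for t,z in dict(lip=.022,channel=.004,strainer_center=.015).items():
    for r in arm.spot_point(t,'top')[:1]: print(t,r['score'],np.round(r['xy']),onz('top',r['xy'],z,s).round(4))
```

```text
[0.55025335 0.17248335 0.46827405] [-1.79983795e+02  1.20363460e-02 -9.87073791e+01] 0.00026947559880316073 [0.08798382 0.32362706 0.31750054] [ 6.42849368e-01  1.62147153e-01 -1.09302390e-01  5.68121418e-05
 -1.29899875e+00 -7.94837075e-01]
pit 0.66 [310. 177.] [0.5575 0.1466 0.004 ]
lip 0.69 [348. 172.] [0.5122 0.1465 0.022 ]
channel 0.96 [226. 172.] [0.6566 0.1255 0.004 ]
lip 0.67 [400. 263.] [ 0.4912 -0.2323  0.022 ]
channel 0.67 [274. 206.] [0.6509 0.1303 0.004 ]
strainer_center 0.73 [274. 223.] [0.6005 0.1264 0.015 ]
```

View pics/w5.png

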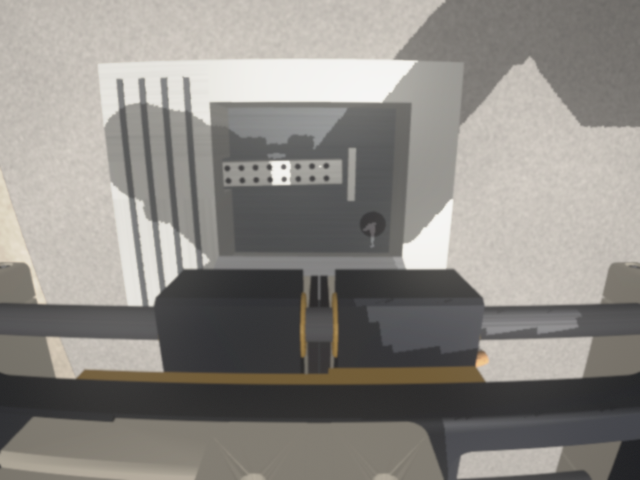

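The wrist view shows the open pit. The strainer's top runs from the channel mouth at (223,173) to its near end at (343,170), with the lip at columns 348–356, rows 148–201.

```bash
cat >> h.py <<'E'
A=np.radians(-8.72); EX=np.array([np.cos(A),np.sin(A)]); EY=np.array([-np.sin(A),np.cos(A)]); PIT=np.array([.5548,.1413])
def deck(P): d=np.array(P)[:2]-PIT; return np.round([1e3*d@EX,1e3*d@EY],1)
E
python3 - <<'E'
from h import *
c=(arm.calibration('wrist'),np.load('s5.npy'))
for nm,p,z in [('far R',(223,161),.026),('far L',(223,187),.026),('near R',(342,159),.026),('near L',(342,183),.026),('lipR',(351.5,148),.022),('lipL',(351.5,201),.022),('pit fR',(211,102),.078),('pit nR',(411,102),.078),('pit far L',(218,256),.078)]:
    print(nm,deck(onz('wrist',p,z,c)))
E
```

```text
far R [ 99.6 -14.9]
far L [101.5  14.6]
near R [-34.9 -16.7]
near L [-35.3  10.3]
lipR [-45.7 -28.8]
lipL [-47.   31.8]
pit fR [ 94.8 -74.4]
pit nR [-97.3 -74.1]
pit far L [98.1 81. ]
```

move_arm([
  [0,0,-25,0,0,0],
  [0,0,-25,0,0,0],
  [0,0,-25,0,0,0],
  [0,0,-25,0,0,0],
  [0,0,-25,0,0,0],
])

```text
t: 13.18
eef_pos: [0.55, 0.1719, 0.342]
ee_rot: [-3.141, 0.0, -1.724]
force: [0.7, 0.2, -0.5]
width: 0.0009
```

move_arm([
  [0,0,-25,0,0,0],
  [0,0,-25,0,0,0],
  [0,0,-25,0,0,0],
  [0,0,-20,0,0,0],
  [0,0,-20,0,0,0],
])

```text
t: 13.6
eef_pos: [0.55, 0.172, 0.2268]
ee_rot: [3.141, -0.0, -1.724]
force: [0.7, -0.3, -0.4]
width: 0.0007
```

move_arm([
  [0,0,-12,0,0,0],
  [0,0,-10,0,0,0],
  [0,0,-6,0,0,0],
  [0,0,-4,0,0,0],
  [0,0,0,0,0,0],
])

```text
t: 14.02
eef_pos: [0.5501, 0.172, 0.1956]
ee_rot: [3.141, -0.0, -1.724]
force: [0.2, -0.0, -0.2]
width: 0.0005
```

move_arm([
  [0,0,0,0,0,0],
  [-0.5,-3.4,0,0,0,0],
  [-0.5,-3.4,0,0,0,0],
  [-0.5,-3.4,0,0,0,0],
  [-0.5,-3.4,0,0,0,0],
])

```text
t: 14.43
eef_pos: [0.5483, 0.1583, 0.1966]
ee_rot: [-3.141, 0.001, -1.724]
force: [-0.4, 2.2, 1.1]
width: 0.0005
```

move_arm([
  [-0.5,-3.4,0,0,0,0],
  [-0.5,-3.4,0,0,0,0],
  [-0.5,-3.4,0,0,0,0],
  [-0.5,-3.4,0,0,0,0],
  [-0.5,-3.4,0,0,0,0],
])

```text
t: 14.85
eef_pos: [0.5456, 0.1411, 0.196]
ee_rot: [-3.142, 0.0, -1.724]
force: [0.3, 1.1, 1.1]
width: 0.0007
```

move_arm([
  [-0.6,-3.7,0,0,0,0],
  [0,0,0,0,0,0],
  [0,1,0,0,0,0],
  [0,1,0,0,0,0],
  [0,1,0,0,0,0],
])

```text
t: 15.27
eef_pos: [0.5449, 0.1408, 0.1958]
ee_rot: [3.141, -0.0, -1.724]
force: [-0.1, 1.6, 0.4]
width: 0.0006
```

Run:
```python
from h import *
st=arm.get_state(); print(st['eef_pos'],deck(st['eef_pos']),st['force'],st['q'])
```

```text
[0.54492074 0.14077284 0.19577889] [-9.7 -2. ] [-0.1279563   1.61719679  0.35615891] [ 6.00564512e-01  3.99317548e-01 -4.80800800e-01 -5.63172385e-06
 -6.91255047e-01 -7.54251645e-01]
```

move_arm([
  [0,0,40,0,0,0],
  [0,0,40,0,0,0],
  [0,0,40,0,0,0],
  [0,0,40,0,0,0],
  [0,0,40,0,0,0],
], claw=157)

```text
t: 15.68
eef_pos: [0.5445, 0.1407, 0.398]
ee_rot: [3.141, -0.0, -1.724]
force: [1.5, 0.8, -0.1]
width: 0.0281
```

move_arm([
  [-1,-1.8,0,0,0,6.87],
  [-1,-1.8,0,0,0,6.87],
  [-1,-1.8,0,0,0,6.87],
  [-1,-1.8,0,0,0,6.87],
  [-1,-1.8,0,0,0,6.87],
])

```text
t: 16.1
eef_pos: [0.5398, 0.1318, 0.3959]
ee_rot: [3.141, 0.0, -1.119]
force: [0.6, -0.5, -0.7]
width: 0.0338
```

move_arm([
  [-1,-1.8,0,0,0,6.87],
  [-1,-1.8,0,0,0,6.87],
  [-1,-1.8,0,0,0,6.87],
  [-1,-1.8,0,0,0,6.87],
  [-1,-1.8,0,0,0,6.87],
])

```text
t: 16.52
eef_pos: [0.5348, 0.1228, 0.3958]
ee_rot: [3.141, 0.0, -0.519]
force: [0.4, 0.0, 0.7]
width: 0.0335
```

move_arm([
  [-1,-1.8,0,0,0,6.87],
  [-1,-1.8,0,0,0,6.87],
  [-1,-1.8,0,0,0,6.87],
  [-1,-1.8,0,0,0,6.87],
  [-1,-1.8,0,0,0,6.87],
])

```text
t: 16.93
eef_pos: [0.5298, 0.1138, 0.3958]
ee_rot: [3.141, 0.001, 0.08]
force: [0.6, -0.1, 0.4]
width: 0.0342
```

move_arm([
  [0,0,0,0,0,0],
  [0,0,0,0,0,0],
  [0,0,0,0,0,0],
  [0,0,0,0,0,0],
  [0,0,0,0,0,0],
])

```text
t: 17.35
eef_pos: [0.53, 0.1138, 0.3959]
ee_rot: [3.142, 0.0, 0.072]
force: [0.3, -0.1, 0.4]
width: 0.0336
```

Run:
```python
from h import *
st=arm.get_state(); print(st['eef_pos'],deck(st['eef_pos']),np.degrees(st['ee_rot']),st['width'])
n='wrist'; s=camT(n); im=arm.grab_frame(n); cv2.imwrite('pics/w6.png',im[:,:,::-1]); np.save('s6.npy',s[1])
```

```text
[0.53004291 0.11383699 0.39591979] [-20.3 -30.9] [1.79996003e+02 5.51242185e-03 4.14839427e+00] 0.033611832477721565
```

View pics/w6.png

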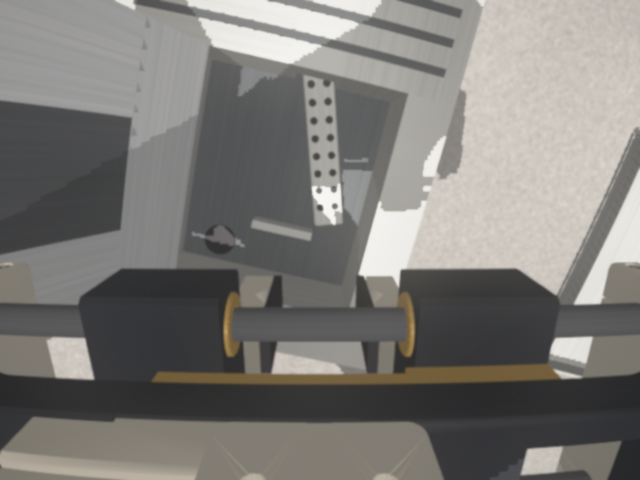

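The strainer now lies yawed. Its near end is at about (328,224), and its visible far end at the channel mouth is at about (319,78).

Run:
```python
from h import *
c=(arm.calibration('wrist'),np.load('s6.npy'))
P=[onz('wrist',p,.026,c) for p in [(314,224),(343,222),(303,78),(333,77)]]
for p in P: print(deck(p),p.round(4))
n=(P[0]+P[1])/2; f=(P[2]+P[3])/2; d=(f-n)[:2]; print('yaw world',np.degrees(np.arctan2(d[1],d[0])))
u=d/np.hypot(*d); g=n[:2]+.016*u; print('grip',g,deck(g), 'near mid',deck(n))
```

```text
[-32.3 -29.3] [0.5185 0.1172 0.026 ]
[-24.1 -56.3] [0.5225 0.0893 0.026 ]
[96.1  9.7] [0.6513 0.1363 0.026 ]
[102.9 -16.2] [0.654  0.1096 0.026 ]
yaw world 8.481162170220966
grip [0.53629139 0.10560743] [-12.9 -38.1] near mid [-28.2 -42.8]
```

move_arm([
  [5,-0.9,-20,0,0,0.68],
  [5,-0.9,-20,0,0,0.68],
  [5,-0.9,-20,0,0,0.68],
  [5,-0.9,-20,0,0,0.68],
  [5,-0.9,-20,0,0,0.68],
])

```text
t: 17.82
eef_pos: [0.5552, 0.1092, 0.2951]
ee_rot: [-3.141, -0.0, 0.133]
force: [0.2, -0.4, -0.6]
width: 0.0334
```

move_arm([
  [0,0,-16,0,0,0],
  [0,0,-16,0,0,0],
  [0,0,-16,0,0,0],
  [0,0,-16,0,0,0],
  [0,0,-10,0,0,0],
])

```text
t: 18.23
eef_pos: [0.5547, 0.1091, 0.2203]
ee_rot: [3.141, 0.002, 0.132]
force: [-0.5, -0.8, 0.3]
width: 0.0338
```

Run:
```python
from h import *
st=arm.get_state(); print(st['eef_pos'],deck(st['eef_pos']),np.degrees(st['ee_rot']),st['width'],st['force'])
n='wrist'; s=camT(n); im=arm.grab_frame(n); cv2.imwrite('pics/w7.png',im[:,:,::-1]); np.save('s7.npy',s[1])
```

```text
[0.55467789 0.10908022 0.22031514] [  4.8 -31.9] [1.79969432e+02 9.73339088e-02 7.58408650e+00] 0.033838666909461676 [-0.48454846 -0.81669359  0.30659568]
```

View pics/w7.png

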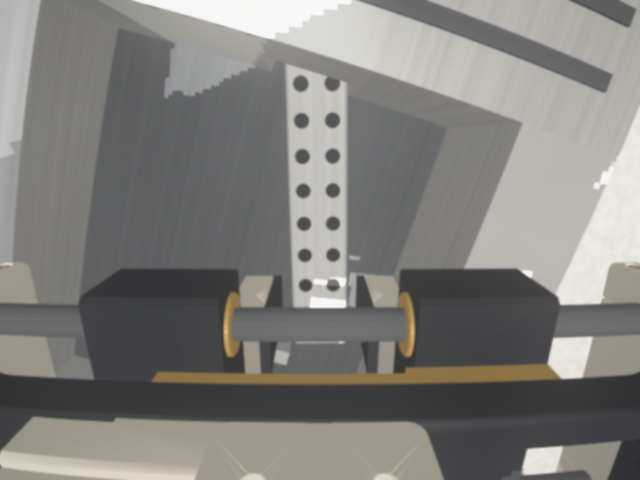

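The bar, at columns 291–347, sits centred and aligned between the pads. I'll descend and grip.

move_arm([
  [0,0,-9,0,0,0],
  [0,0,-9,0,0,0],
  [0,0,-6,0,0,0],
  [0,0,-2,0,0,0],
  [0,0,0,0,0,0],
])

```text
t: 18.7
eef_pos: [0.5549, 0.1092, 0.1956]
ee_rot: [3.141, 0.001, 0.133]
force: [0.6, -0.3, 0.4]
width: 0.0336
```

move_arm([
  [0,0,0,0,0,0],
  [0,0,0,0,0,0],
  [0,0,0,0,0,0],
  [0,0,0,0,0,0],
  [0,0,0,0,0,0],
], claw=255, squeeze=50)

```text
t: 19.12
eef_pos: [0.5552, 0.1094, 0.1964]
ee_rot: [-3.141, -0.001, 0.134]
force: [-0.9, -0.7, 1.3]
width: 0.0273
```

Run:
```python
from h import *
st=arm.get_state(); print(st['eef_pos'],deck(st['eef_pos']),np.degrees(st['ee_rot']),st['width'],st['force'],st['moment'])
# pitch bar up about its far bottom end: axis perpendicular to bar
R0=R.from_euler('xyz',st['ee_rot']); y=np.radians(np.degrees(st['ee_rot'][2])); u=np.array([np.cos(y),np.sin(y),0]); ax=np.array([-u[1],u[0],0])
tcp=np.array(st['eef_pos'])
near=np.array([*(PIT+EX*-.0282+EY*-.0428),.004]); piv=near+.165*u; print('piv',deck(piv),'ax',ax)
for N,tot in [(10,12)]:
    p=tcp
    for k in range(1,N+1):
        Q=R.from_rotvec(ax*np.radians(tot*k/N)); pn=piv+Q.apply(tcp-piv); print(np.round((pn-p)*1e3,1),end=''); p=pn
```

```text
[0.55519172 0.10935018 0.19636731] [  5.2 -31.5] [-1.79983692e+02 -4.59039758e-02  7.65170413e+00] 0.02731405810479537 [-0.85066735 -0.71756508  1.29771742] [0.12858191 0.02347485 0.01056399]
piv [130.1   3.7] ax [-0.13315082  0.99109579  0.        ]
[4.  0.5 2.7][4.1 0.5 2.6][4.1 0.6 2.5][4.2 0.6 2.4][4.2 0.6 2.3][4.3 0.6 2.2][4.3 0.6 2.1][4.4 0.6 2.1][4.4 0.6 2. ][4.4 0.6 1.9]
```

move_arm([
  [4,0.5,2.9,-0.16,1.19,0],
  [4.1,0.5,2.8,-0.16,1.19,0],
  [4.1,0.6,2.6,-0.16,1.19,0],
  [4.2,0.6,2.5,-0.16,1.19,0],
  [4.2,0.6,2.4,-0.16,1.19,0],
])

```text
t: 19.53
eef_pos: [0.5755, 0.112, 0.2091]
ee_rot: [-3.142, 0.107, 0.133]
force: [0.2, 0.6, -2.3]
width: 0.0274
```

move_arm([
  [4.3,0.6,2.3,-0.16,1.19,0],
  [4.3,0.6,2.2,-0.16,1.19,0],
  [4.4,0.6,2.2,-0.16,1.19,0],
  [4.4,0.6,2.1,-0.16,1.19,0],
  [4.4,0.6,2,-0.16,1.19,0],
])

```text
t: 19.95
eef_pos: [0.5973, 0.115, 0.2198]
ee_rot: [-3.142, 0.212, 0.133]
force: [0.2, -1.0, -1.4]
width: 0.0271
```

Run:
```python
from h import *
st=arm.get_state(); print(st['eef_pos'],deck(st['eef_pos']),np.degrees(st['ee_rot']),st['width'],st['force'],st['moment'])
a=arm.grab_frame('scene')[150:300,270:470,::-1]; b=arm.grab_frame('wrist')[:,:,::-1]
cv2.imwrite('pics/m8.png',np.hstack([cv2.resize(a,(400,300)),cv2.resize(b,(400,300))]))
```

```text
[0.59729743 0.11499832 0.21977471] [ 46.  -19.6] [-179.99722312   12.11806637    7.63436286] 0.027079546308820663 [ 0.15107177 -1.00463242 -1.43648678] [ 0.15942584 -0.65658982  0.00078143]
```

View pics/m8.png

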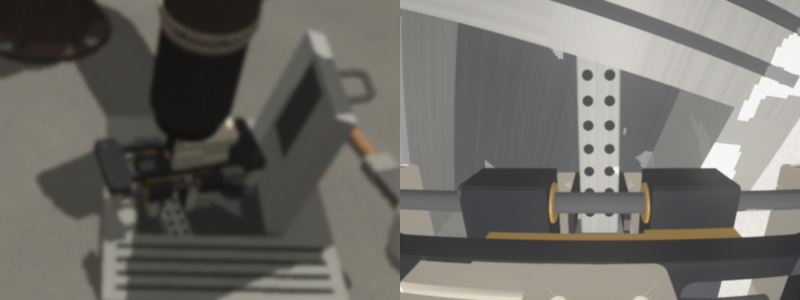

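The strainer is held aligned and pitched up about 12°, and the hatch still stands open. I'll draw it out towards the robot along deck -x.

move_arm([
  [-5.3,0.8,0.3,0,0,0],
  [-5.3,0.8,0.3,0,0,0],
  [-5.3,0.8,0.3,0,0,0],
  [-5.3,0.8,0.3,0,0,0],
  [-5.3,0.8,0.3,0,0,0],
])

```text
t: 20.47
eef_pos: [0.5699, 0.1191, 0.2216]
ee_rot: [3.142, 0.209, 0.134]
force: [-0.1, 0.2, -3.3]
width: 0.0273
```

move_arm([
  [-5.3,0.8,0.3,0,0,0],
  [-5.3,0.8,0.3,0,0,0],
  [-5.3,0.8,0.3,0,0,0],
  [-5.3,0.8,0.3,0,0,0],
  [-5.3,0.8,0.3,0,0,0],
])

```text
t: 20.88
eef_pos: [0.5439, 0.1232, 0.223]
ee_rot: [-3.142, 0.209, 0.134]
force: [0.3, -0.0, -2.8]
width: 0.0272
```

Run:
```python
from h import *
st=arm.get_state(); print(st['eef_pos'],deck(st['eef_pos']),np.degrees(st['ee_rot']),st['width'],st['force'],st['moment'])
b=arm.grab_frame('wrist')[:,:,::-1]; cv2.imwrite('pics/w9.png',b)
```

```text
[0.5438696  0.12316408 0.22303029] [ -8.1 -19.6] [-179.99950205   12.0029461     7.65382315] 0.027167209243697615 [ 0.25673608 -0.01466077 -2.81422613] [ 0.03195734 -0.83550767 -0.02394846]
```

View pics/w9.png

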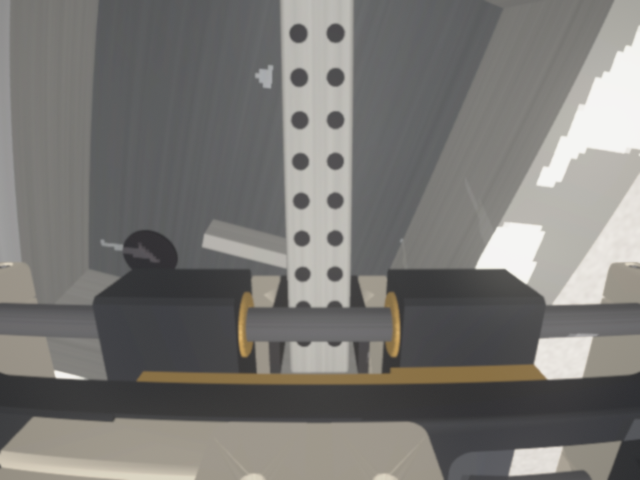

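The far end is out of the channel: the strainer sits over the lip and its full weight is on the arm (Fz about -2.8 N). I'll lift, level it, and carry it to the tray.

move_arm([
  [0,0,12,0,0,0],
  [0,0,18,0,0,0],
  [0,0,25,0,0,0],
  [0,0,25,0,0,0],
  [0,0,25,0,0,0],
])

```text
t: 21.35
eef_pos: [0.5446, 0.1229, 0.33]
ee_rot: [3.141, 0.209, 0.134]
force: [0.9, 0.5, -2.8]
width: 0.0273
```

move_arm([
  [-6.9,-0.9,8,0.32,-2.38,0],
  [-6.9,-0.9,8,0.32,-2.38,0],
  [-6.9,-0.9,8,0.32,-2.38,0],
  [-6.9,-0.9,8,0.32,-2.38,0],
  [-6.9,-0.9,5,0.32,-2.38,0],
])

```text
t: 21.77
eef_pos: [0.5098, 0.1184, 0.3668]
ee_rot: [-3.141, -0.004, 0.133]
force: [-0.2, -0.3, -2.2]
width: 0.0271
```

move_arm([
  [-4.5,-15,0,0,0,-1.35],
  [-4.5,-23,0,0,0,-1.35],
  [-4.5,-25,0,0,0,-1.35],
  [-4.5,-25,0,0,0,-1.35],
  [-4.5,-25,0,0,0,-1.35],
])

```text
t: 22.18
eef_pos: [0.4868, 0.0041, 0.3656]
ee_rot: [3.142, 0.0, 0.014]
force: [-0.0, -0.3, -2.0]
width: 0.027
```

move_arm([
  [-4.5,-25,0,0,0,-1.35],
  [-4.5,-25,0,0,0,-1.35],
  [-4.5,-25,0,0,0,-1.35],
  [-4.5,-25,0,0,0,-1.35],
  [-4.5,-25,0,0,0,-1.35],
])

```text
t: 22.6
eef_pos: [0.4642, -0.1211, 0.3656]
ee_rot: [3.142, 0.0, -0.104]
force: [1.4, 0.2, -1.7]
width: 0.027
```

move_arm([
  [-4.5,-25,0,0,0,-1.35],
  [-4.5,-25,0,0,0,-1.35],
  [-4.5,-25,0,0,0,-1.35],
  [-4.5,-22,0,0,0,-1.35],
  [-4.5,-12,0,0,0,-1.35],
])

```text
t: 23.02
eef_pos: [0.4416, -0.2308, 0.3654]
ee_rot: [3.141, 0.001, -0.223]
force: [-1.3, -0.6, -2.6]
width: 0.027
```

move_arm([
  [0,0,0,0,0,0],
  [0,0,0,0,0,0],
  [0,0,0,0,0,0],
  [0,0,0,0,0,0],
  [0,0,0,0,0,0],
])

```text
t: 23.43
eef_pos: [0.4426, -0.2279, 0.3651]
ee_rot: [-3.142, -0.0, -0.219]
force: [-0.3, -0.1, -2.3]
width: 0.0271
```

Run:
```python
from h import *
st=arm.get_state(); print(st['eef_pos'],np.degrees(st['ee_rot']),st['width'],st['force'],st['q'])
b=arm.grab_frame('wrist')[:,:,::-1]; a=arm.grab_frame('scene')[60:360,140:540,::-1]
cv2.imwrite('pics/m10.png',np.hstack([cv2.resize(a,(400,300)),cv2.resize(b,(400,300))]))
s=camT('wrist'); np.save('s10.npy',s[1])
```

```text
[ 0.44260351 -0.22787594  0.36511711] [-1.79994730e+02 -2.67294386e-03 -1.25340526e+01] 0.027125075219990833 [-0.27949769 -0.06874802 -2.32223082] [-7.99859013e-02  9.70695209e-02 -4.28257669e-01 -9.78410640e-05
 -1.04541021e+00  1.43207081e+00]
```

I've reached the viewing limit, so I'll check with masks and numbers from here: tray position, bar direction and pitch, and the hatch.

Run:
```python
from h import *
for n in ['wrist','top','scene']:
    s=camT(n); arm.grab_frame(n)
    for t in ['tray_in','strainer_center']:
        for r in arm.masks_of(t,n)[:1]:
            m=r['pixels'].astype(np.uint8); ys,xs=np.where(m); rect=cv2.minAreaRect(np.column_stack([xs,ys]).astype(np.float32))
            print(n,t,round(r['score'],2),m.sum(),'x',xs.min(),xs.max(),'y',ys.min(),ys.max(),np.round(cv2.boxPoints(rect)).tolist())
            if t=='strainer_center' and n=='wrist':
                for y in range(ys.min(),ys.max(),30): c=xs[ys==y]; print(y,c.min(),c.max())
    for t,z in [('tray_in',.004)]:
        for r in arm.spot_point(t,n)[:1]: print(n,t,r['score'],onz(n,r['xy'],z,s).round(4))
```

```text
wrist tray_in 0.86 23552 x 239 405 y 0 276 [[239.0, 276.0], [239.0, 0.0], [405.0, 0.0], [405.0, 276.0]]
wrist strainer_center 0.77 22937 x 280 354 y 0 372 [[280.0, 372.0], [280.0, 0.0], [354.0, 0.0], [354.0, 372.0]]
0 280 352
30 280 352
60 281 352
90 282 352
120 283 353
150 283 351
180 284 351
210 284 351
240 286 350
270 287 350
300 288 350Traceback (most recent call last):
  File "<stdin>", line 9, in <module>
    return umr_minimum(a, axis, None, out, keepdims, initial, where)
ValueError: zero-size array to reduction operation minimum which has no identity
```

Run:
```python
from h import *
s=camT('wrist'); arm.grab_frame('wrist')
m=arm.masks_of('strainer_center','wrist')[0]['pixels']
P=[]
for y in range(10,300,10):
    c=np.where(m[y])[0]
    if len(c)<40: continue
    o,a=ray('wrist',(c.min()-.5,y),s); _,b=ray('wrist',(c.max()+.5,y),s)
    k=.028/np.linalg.norm(a-b); P.append(o+k*(a+b)/2)
P=np.array(P); tcp=np.array(arm.get_state()['eef_pos']); yw=arm.get_state()['ee_rot'][2]; u=np.array([np.cos(yw),np.sin(yw)])
al=(P-tcp)[:,:2]@u; f=np.polyfit(al,P[:,2],1); print('pitch deg',np.degrees(np.arctan(f[0])),'z top at grip',f[1],'range',al.min(),al.max())
lat=np.polyfit(al,(P-tcp)[:,:2]@np.array([-u[1],u[0]]),1); print('lat',lat, 'expected top z', tcp[2]-.178+.0076)
for n in ['top','scene']:
    s=camT(n); arm.grab_frame(n)
    for t in ['tray_in','hatch']:
        for r in arm.spot_point(t,n)[:1]: print(n,t,r['score'],onz(n,r['xy'],.004,s).round(4))
```

```text
pitch deg -0.7860219899648047 z top at grip 0.19320612129090062 range 0.004056445630659893 0.11954115050302712
lat [ 6.29312914e-03 -3.88966795e-05] expected top z 0.19455033932690424Traceback (most recent call last):
  File "<stdin>", line 16, in <module>
ValueError: it knows: bottle, brush, channel, hatch_hinge, jar, lip, pit, ring_bar, ring_hinge, strainer_center, tray_in
```

Bar pitch is about -0.8°, aligned and laterally centred over the tray. Lowering.

move_arm([
  [0,0,-22,0,0,0],
  [0,0,-22,0,0,0],
  [0,0,-22,0,0,0],
  [0,0,-22,0,0,0],
  [0,0,-22,0,0,0],
])

```text
t: 24.3
eef_pos: [0.4424, -0.2285, 0.2542]
ee_rot: [3.142, -0.001, -0.22]
force: [0.8, 0.3, -3.8]
width: 0.0271
```

move_arm([
  [0,0,-15,0,0,0],
  [0,0,-10,0,0,0],
  [0,0,-7,0,0,0],
  [0,0,-5,0,0,0],
  [0,0,-3,0,0,0],
])

```text
t: 24.72
eef_pos: [0.4426, -0.2285, 0.2146]
ee_rot: [3.141, 0.0, -0.22]
force: [-0.3, -0.5, -2.0]
width: 0.0276
```

move_arm([
  [0,0,-3,0,0,0],
  [0,0,-3,0,0,0],
  [0,0,-3,0,0,0],
  [0,0,-2,0,0,0],
  [0,0,-2,0,0,0],
])

```text
t: 25.13
eef_pos: [0.4425, -0.2285, 0.202]
ee_rot: [-3.142, -0.0, -0.22]
force: [-0.2, 0.3, -3.3]
width: 0.0273
```

move_arm([
  [0,0,-1,0,0,0],
  [0,0,-1,0,0,0],
  [0,0,-0.7,0,0,0],
  [0,0,-0.5,0,0,0],
  [0,0,0,0,0,0],
])

```text
t: 25.55
eef_pos: [0.4424, -0.2284, 0.1987]
ee_rot: [3.142, 0.0, -0.22]
force: [-0.6, -0.2, -1.8]
width: 0.0271
```

move_arm([
  [0,0,-0.5,0,0,0],
  [0,0,-0.5,0,0,0],
  [0,0,-0.5,0,0,0],
  [0,0,-0.3,0,0,0],
  [0,0,0,0,0,0],
])

```text
t: 25.97
eef_pos: [0.4424, -0.2284, 0.1969]
ee_rot: [3.142, -0.0, -0.22]
force: [-0.4, -1.0, -1.4]
width: 0.0272
```

move_arm([
  [0,0,-0.4,0,0,0],
  [0,0,-0.4,0,0,0],
  [0,0,0,0,0,0],
  [0,0,0,0,0,0],
  [0,0,0,0,0,0],
])

```text
t: 26.38
eef_pos: [0.4424, -0.2285, 0.1963]
ee_rot: [3.142, -0.0, -0.22]
force: [-0.6, 1.2, 2.0]
width: 0.0272
```

The force has turned to +2 N, so the bar is resting. Release and retreat.

move_arm([
  [0,0,0,0,0,0],
  [0,0,0,0,0,0],
  [0,0,0,0,0,0],
  [0,0,0,0,0,0],
  [0,0,3,0,0,0],
], claw=135)

```text
t: 26.8
eef_pos: [0.4423, -0.2284, 0.1988]
ee_rot: [3.142, 0.001, -0.22]
force: [0.3, -0.3, 0.9]
width: 0.0412
```

move_arm([
  [0,0,10,0,0,0],
  [0,0,20,0,0,0],
  [0,0,25,0,0,0],
  [0,0,30,0,0,0],
  [0,0,30,0,0,0],
])

```text
t: 27.22
eef_pos: [0.4421, -0.2284, 0.3154]
ee_rot: [3.141, 0.001, -0.22]
force: [0.9, -0.1, -0.5]
width: 0.0411
```

move_arm([
  [-5,0,20,0,0,0],
  [-5,0,20,0,0,0],
  [-5,0,20,0,0,0],
  [-5,0,10,0,0,0],
  [0,0,0,0,0,0],
])

```text
t: 27.63
eef_pos: [0.4221, -0.2286, 0.3866]
ee_rot: [-3.141, -0.004, -0.22]
force: [0.8, 0.0, -0.6]
width: 0.0413
```

Run:
```python
from h import *
st=arm.get_state(); print(st['t'],st['eef_pos'],st['width'],st['force'])
for n in ['wrist','top','scene']:
    s=camT(n); im=arm.grab_frame(n); cv2.imwrite(f'pics/end_{n}.png',im[:,:,::-1])
    for t,z in [('strainer_center',.015),('tray_in',.004),('bottle',0),('jar',0),('ring_bar',.2),('ring_hinge',.22)]:
        for r in arm.spot_point(t,n)[:1]: print(n,t,round(r['score'],2),np.round(r['xy']),onz(n,r['xy'],z,s).round(4))
    for r in arm.masks_of('strainer_center',n)[:1]:
        ys,xs=np.where(r['pixels']); b=cv2.boxPoints(cv2.minAreaRect(np.column_stack([xs,ys]).astype(np.float32)))
        print(n,'strainer box',np.round([onz(n,p,.026,s)[:2] for p in b],3).tolist())
# predicted pixel of ring hinge/free edge middle for theta 1.9 vs 1.8
for th in (1.8,1.9):
    def loc(v): return np.array([v[0]*np.cos(th)+v[1]*np.sin(th),-v[0]*np.sin(th)+v[1]*np.cos(th)])
    for nm,v in (('rhinge',(-.152,-.0065)),('edge',(-.172,0))):
        y,z=loc(v); P=np.append(PIT+EY*(.099+y),.078+z)
        for n in ('scene','top'): print(th,nm,n,proj(n,P).round(1))
```

```text
27.6333 [ 0.42212764 -0.22857616  0.38663505] 0.04130595823796723 [ 0.83062522  0.01051296 -0.62209481]
wrist strainer_center 0.81 [313. 143.] [ 0.4887 -0.2386  0.015 ]
wrist tray_in 0.96 [312. 141.] [ 0.491 -0.238  0.004]
wrist strainer box [[0.57, -0.242], [0.564, -0.27], [0.404, -0.235], [0.411, -0.204]]
top strainer_center 0.49 [461. 229.] [ 0.5946 -0.4107  0.015 ]
top bottle 0.57 [459. 231.] [ 0.5923 -0.4093  0.    ]
top jar 0.88 [174. 213.] [0.6248 0.4185 0.    ]
top ring_bar 0.5 [186. 211.] [0.5907 0.3397 0.2   ]
top ring_hinge 0.65 [205. 216.] [0.5748 0.2876 0.22  ]
scene strainer_center 0.84 [217. 261.] [ 0.5105 -0.2435  0.015 ]
scene tray_in 0.75 [218. 257.] [ 0.4851 -0.2437  0.004 ]
scene bottle 0.79 [145. 293.] [ 0.5941 -0.4208  0.    ]
scene jar 0.93 [472. 276.] [ 0.6354  0.4096 -0.    ]
scene ring_bar 0.55 [457. 193.] [0.5463 0.3587 0.2   ]
scene ring_hinge 0.66 [433. 196.] [0.5803 0.2824 0.22  ]
scene strainer box [[0.579, -0.27], [0.394, -0.237], [0.418, -0.202], [0.598, -0.238]]
1.8 rhinge scene [426.3 192. ]
1.8 rhinge top [212.8 215.8]
1.8 edge scene [432.3 185.5]
1.8 edge top [207.3 213.6]
1.9 rhinge scene [432.4 193.5]
1.9 rhinge top [207.2 215.1]
1.9 edge scene [439.1 187.4]
1.9 edge top [201.2 212.9]
```

```bash
python3 -c "
from station import arm
print(arm.job_done())"
```

```text
the job is handed in; nothing more can be done
None
```

The hatch is open on its stop and the strainer is lying in the tray. I handed the job in with the robot clear of everything, at 27.6 s of the 58 s allowed.

**What I did:**
- I gripped the ring bar, flipped the ring up and swung the hatch over to about 1.87 rad. I then released it onto its stop.
- With the hatch open, the wide gripper would not fit squarely over the strainer. I first nudged the strainer's near end to the right (by about 40 mm), then gripped it at that angle.
- I tilted the near end about 12° over the lip and drew the strainer out 53 mm towards the robot. I lifted it clear, levelled it, lowered it until it touched down with a net upward force of about 2 N, and released it.

**Last checks:**
- **Strainer:** the wrist camera puts its centre at (0.489, -0.239). The tray centre reads (0.491, -0.238), and the outline matches a 165 x 28 mm bar lying along the tray.
- **Hatch:** in both fixed cameras the ring hinge lands within about 3 pixels of where it should be at 1.9 rad.
- **Jar and bottle:** they read within about 10 mm of their starting positions. That is about the scatter of these readings, and the robot went near neither.
- **Forces:** every reading I saw stayed under 10 N.

**Checks that disagreed or were not made:**
- The top camera's low-confidence strainer detection (0.49) actually landed on the bottle, so I discarded it.
- The scene camera put the strainer about 20 mm off the wrist camera's reading, but still inside the tray.
- I didn't check the brush separately.
- I had used all 12 picture views, so these final checks are numerical only.

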